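Close the batch: zero the counter, lift the kit tray off the scale

TASK

Close out this batch at the packing bench: first turn the reset knob of the blue batch counter anticlockwise, fully home to its zero stop. Then take the yellow kit tray by its black carrying bar, lift it with its three couplings in it, keeping it level, and finish holding it still and level in the gripper about 10 cm above the scale's platform, so that the scale is clear; do not put it down or let go. Leave the other things on the bench where they are.

Things in the scene. Friction and masses are not known exactly. Their poses are not given: they have to be found in the camera images.
- reset_knob (a joint): Angle of the counter's reset knob, rad. 0 = fully home on its hard zero stop, white pointer line at the red zero mark; grows (to 2.6) as the knob turns clockwise seen from above, so it is zeroed by turning ANTICLOCKWISE seen from above. Starts between 0.7 and 2.2. Friction 0.04 N m, no spring: it stays where it is left.
- reset_knob_grip (a point): Point on the knob's upright axis, at grip height (103 mm above the table). Black knob: disc 48 mm across, 8 mm thick, with an upright bar on it 46 mm long, 14 mm wide, 30 mm tall; the point is 7 mm below the bar's top, 23 mm above the disc. The frame turns with the knob: x along the bar, y across its width, z up; the white pointer line is on the bar's -x half.
- counter: Blue batch counter box, 150 x 130 x 66 mm high, fixed; origin at the centre of its underside, z up. White dial on top with black ticks and a red zero mark; the knob's axis is 15 mm from the centre towards -x, the red mark on the counter's own -x side of the knob. Four white windows along its +x edge. At zero the knob's axes are parallel to the counter's.
- scale: Grey bench scale, 290 x 250 mm, fixed to the table, with a square steel platform 225 x 225 mm whose flat top is 45 mm above the table. Origin at table height, 10 mm towards -x from under the platform's centre; z up. Small dark display at its -x end.
- tray: Yellow open kit tray, 200 (x) x 120 (y) x 45 mm high, walls and floor 4 mm, loose on the scale's platform; origin at the centre of its underside, z up. A black carrying bar runs along x over its middle on a yellow upright (6 x 36 mm) at each end: bar 14 mm wide, 20 mm tall, underside 98 mm above the tray's, 188 mm free length. Mass 0.25 to 0.49 kg without couplings.
- tray_handle (a point): Centre of the carrying bar, 108 mm above the tray's underside; x along the bar, y across its 14 mm width, z up.
- coupling1: Loose steel hex coupling standing in the tray, 34 mm across its corners, 28 mm tall, 0.1 kg; origin at the centre of its underside, z up. The three may stand unevenly, so the loaded tray's balance point can lie up to about 17 mm from the bar's middle.
- coupling2: Loose brass hex coupling standing in the tray, 34 mm across its corners, 28 mm tall, 0.1 kg; origin at the centre of its underside, z up. The three may stand unevenly, so the loaded tray's balance point can lie up to about 17 mm from the bar's middle.
- coupling3: Loose steel hex coupling standing in the tray, 34 mm across its corners, 28 mm tall, 0.1 kg; origin at the centre of its underside, z up. The three may stand unevenly, so the loaded tray's balance point can lie up to about 17 mm from the bar's middle.
- tumbler: Bystander: loose reddish-brown tumbler, 72 mm across, 140 mm tall, beyond the work; origin at the centre of its underside.
- screwdriver: Bystander: loose screwdriver with a blue handle lying on the table to the right; origin under its middle, x along it.
- carton: Bystander: loose cardboard carton 90 x 70 x 60 mm; origin at the centre of its underside.
- jar: Bystander: loose amber jar with a white cap, 64 mm across, 75 mm tall; origin at the centre of its underside.
- tape_roll: Bystander: loose roll of black tape with a cardboard core, lying flat, 90 mm across, 24 mm tall; origin at the centre of its underside.
Mind the look-alikes: they are no part of the job. What is shaped like the coupling3 but orange is not meant. Leave any pink look-alike of the counter alone.

How it is judged:
By the outcome, as a careful person would: the job done as asked, in the order asked, and still so for the second after the job is handed in, while the arm keeps its last pose, push and grip.
It also fails if it takes over 61 s, if anything falls off the work surface, if the arm or the gripper's body presses on something with over 40 N, if the wrist force passes 120 N, or if a joint passes its speed limit or range.

ROBOT

A 6-joint arm with a two-finger parallel gripper is mounted at the origin on the work surface. World frame = base frame: x ahead of the robot, y to its left, z up, the work surface at z = 0. Lengths are in mm, angles in rad, forces in N, time in s.
With the tool pointing down it reaches from about 275 to 1000 mm from the base axis. Payload 8.4 kg.
Tool frame: the origin (TCP) lies midway between the tips of the shut fingers; the grasp point (between the pads) lies 19 mm behind it; z points along the fingers, y is the line along which they close (so a half turn about z gives the same grasp; the last joint's range is limited). The gripper opens to 85 mm and grips with 20 to 120 N. Pads are 22 mm wide; open, the fingers measure 114 mm over their backs; the gripper's body (76 mm by 85 mm) begins 54 mm behind the grasp point. The pads swing forward as they close: fully open they stand 13 mm farther back than shut.
Start: joints at [1.206, 0.353, 1.633, -0, 1.155, -0.002], TCP at [221.807, 584.32, 206.581] pointing down, gripper open.
Joint ranges: [-2.63, 2.63], [-0.92, 2.1], [0.06, 2.66], [-1.3, 4.44], [0, 2.69], [-3.02, 3.02]. Speed limits (rad/s): [2.22, 2.22, 2.79, 3.14, 3.14, 3.14].

INTERFACE

Orientations are given as [roll, pitch, yaw] about the fixed x, y, z axes, in that order (R = Rz(yaw) Ry(pitch) Rx(roll)).
In Python, from rig import r, cams gives the robot as it stands. The module is installed in compiled form; this text tells all that it offers.
- The arm moves only by the tool send_rows, never from a script. Its argument "targets" is one flat list of numbers, 7 for each row, row after row: the shift along the tool's x, y, z in m, then the turn, a rotation vector about the tool's x, y, z in rad, then the opening, from -1 (shut) to 1 (fully open). In form: [tx, ty, tz, wx, wy, wz, fingers, tx, ty, tz, wx, wy, wz, fingers, ...]. A call has 1 to 12 rows; each row is the pose to reach, as a shift and turn from the pose commanded when the call began, along the tool's axes at that moment; what a row does not reach only later rows make up. A row lasts 1/12 s, in which the tool goes at most 41.7 mm and 7.16 degrees, less where a joint would pass 70% of its speed; a pose out of reach is approached as far as the arm can. A call with a gripper value outside its range is refused whole. The fingers move at their own pace and stop on an object; "grip_force" is the grip in N (left out, the last holds). Time passes only in rows, so rows that repeat a pose let the fingers close. It gives the time, the measured TCP pose, the force, the opening and the grip force at its end, in the units of the state.
- r.sense(): the state, without advancing time (a new reading comes with each control period).
- cams.grab_frame(name): name is "scene" or "top" or "wrist"; returns a dict with "color" (384x512x3 uint8, blue, green, red), "fx", "fy", "cx", "cy" (pixels), "k1" (the pictures are not rectified: a ray, as slopes to the right and down, at radius r is drawn at 1 + k1 r^2 times it, then the intrinsics apply), "xyz" and "attitude" of the camera in the world. Camera axes: x right, y down, z forward; pixel columns grow to the right and rows downward; lengths in mm; the calibration is good to about 2 mm. A picture is of the moment at which its call begins. There is no depth.
- r.sign_off(): hands the job in; it is judged then, once.
The state is a dict: "clock": time; "qpos": joint angles; "qvel": joint speeds; "joint_efforts": joint torques, N m; "eef_pos": TCP position; "tcp_rot": TCP orientation; "contact_force": force on the tool from outside, world axes, zero at the start; "wrist_torque": the same for the moment, N m; "opening": opening from 0.0 (shut) to 1.0 (fully open); "grasp_force": force on a finger pad.
Only numpy, scipy, OpenCV 4.12 (cv2) and the standard library are available. Lean on these libraries where they do the work, as an engineer would, in place of code of your own. Each camera call takes 0.05 s, during which the arm holds its last target. There are 200 camera calls.

## Working session

There is one attempt and no reset: what is moved stays moved. The work goes in short steps, Python scripts to look and compute and a tool call to move; the robot and the scene stay as the last step left them, time stands still between calls to the robot, and variables do not carry over. Pictures are saved under pics/ and viewed, at most 10 in all, crops included, and the job is handed in when it is done.

Besides the shell and the picture viewer there is one more tool, called after "Call:" as name(argument=value, ...) on one line, values as JSON. send_rows: Moves the arm, as the interface text tells. Its arguments: {"type":"object","properties":{"targets":{"type":"array"},"grip_force":{"type":"number"}},"required":["targets"]}

```bash
mkdir -p pics
cat > h.py <<'E'
import numpy as np, cv2
from scipy.spatial.transform import Rotation as R
from rig import r, cams
def grab(n,save=None):
    f=cams.grab_frame(n)
    if save: cv2.imwrite('pics/'+save,f['color'])
    return f
def rot(f):
    a=np.array(f['attitude'],float)
    return a if a.shape==(3,3) else R.from_euler('xyz',a).as_matrix()
def ray(f,u,v):
    K=np.array([[f['fx'],0,f['cx']],[0,f['fy'],f['cy']],[0,0,1.]])
    p=cv2.undistortPoints(np.array([[[u,v]]],float),K,np.array([f['k1'],0,0,0.]))[0,0]
    return rot(f)@np.array([p[0],p[1],1.])
def plane(f,u,v,z):
    d=ray(f,u,v);o=np.array(f['xyz'],float); return o+d*(z-o[2])/d[2]
E
python3 - <<'E'
from h import *
s=r.sense();print(s)
fs={n:grab(n) for n in('scene','top')}
for n,f in fs.items(): print(n,f['xyz'],f['attitude'],f['fx'],f['k1']); cv2.imwrite(f'pics/{n}0.png',cv2.resize(f['color'],(768,576)))
E
```

```text
{'clock': 0.0, 'qpos': array([ 1.20562017e+00,  3.53667594e-01,  1.63414654e+00, -3.96123056e-06,
        1.15518237e+00, -2.38193986e-03]), 'qvel': array([-2.24769966e-04, -1.80787488e-03, -9.92587190e-05,  4.61604438e-04,
        7.28943107e-04,  6.92994481e-04]), 'joint_efforts': array([ 3.90894027e-03, -6.05263782e+01, -3.42057145e+01,  4.01671932e-04,
        9.63428960e-03,  5.53741756e-05]), 'eef_pos': array([221.61229557, 583.8419579 , 205.84424679]), 'tcp_rot': array([-3.14018880e+00,  2.77859831e-07,  2.77880004e+00]), 'contact_force': array([-0.09042148, -0.26593937, -0.03769493]), 'wrist_torque': array([-0.06008415,  0.01019991, -0.01863608]), 'grasp_force': 0.0, 'opening': 0.9996796427507966}
scene [1190.043653    326.30651514  955.34289181] [-2.42574143 -0.00956032  2.05320136] 386.18653921674314 -0.0832984533943594
top [ 251.23835566   16.21991531 1371.37600197] [-2.93019833e+00  4.98768394e-04 -1.61503158e+00] 440.31628766872444 -0.07663455497402413
```

View pics/top0.png

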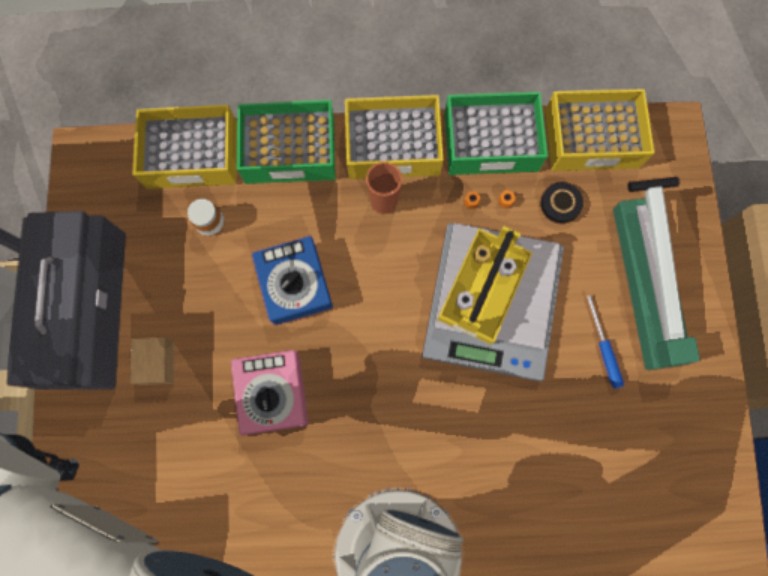

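View pics/scene0.png

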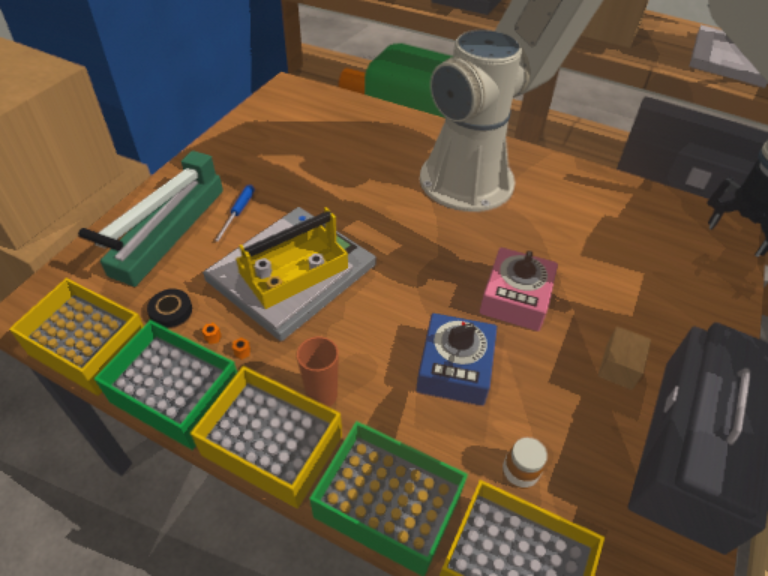

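The top view (768 px wide) shows the blue counter around (291,280) with its windows at the top, so its +x points roughly along world +x. The scale is at (493,300). The tray's black bar runs from (510,235) to (475,318), with the couplings at (483,253), (508,266) and (465,299).

Run:
```python
from h import *
f=grab('top');g=grab('scene')
a=cv2.resize(f['color'][150:222,158:230],(400,400),interpolation=cv2.INTER_CUBIC)
b=cv2.resize(g['color'][200:272,272:344],(400,400),interpolation=cv2.INTER_CUBIC)
c=np.hstack([a,b]);cv2.imwrite('pics/knob0.png',c)
im=f['color'];hsv=cv2.cvtColor(im,cv2.COLOR_BGR2HSV)
def m(lo,hi,box):
    k=cv2.inRange(hsv,lo,hi);z=np.zeros_like(k);x0,y0,x1,y1=box;z[y0:y1,x0:x1]=k[y0:y1,x0:x1];return z
# dial: white, low saturation
k=m((0,0,110),(179,70,255),(174,172,222,208));cs=cv2.findContours(k,0,1)[0]
c=max(cs,key=cv2.contourArea);h=cv2.convexHull(c);e=cv2.fitEllipse(h);print('dial',e,plane(f,*e[0],67))
# blue box
k=m((100,120,40),(130,255,255),(160,150,230,220));c=max(cv2.findContours(k,0,1)[0],key=cv2.contourArea)
p=cv2.boxPoints(cv2.minAreaRect(cv2.convexHull(c)));print('box');[print(q,plane(f,*q,66)[:2]) for q in p]
q4=cv2.approxPolyDP(cv2.convexHull(c),3,True)[:,0];[print(q,plane(f,*map(float,q),66)[:2]) for q in q4]
# bar: black in tray region
k=m((0,0,0),(179,255,60),(300,145,352,222));c=max(cv2.findContours(k,0,1)[0],key=cv2.contourArea)
rc=cv2.minAreaRect(c);print('bar',rc)
pp=cv2.boxPoints(rc);[print(q,plane(f,*q,45+118)[:2]) for q in pp]
k=m((20,120,60),(35,255,255),(285,145,365,235));c=max(cv2.findContours(k,0,1)[0],key=cv2.contourArea)
print('tray',cv2.minAreaRect(c));
```

```text
dial ((194.5826873779297, 189.1158905029297), (32.67961883544922, 33.52475357055664), 53.58720016479492) [538.92926466 189.59185604  67.        ]
box
[167.15094 168.52829] [607.6320542  273.31450512]
[207.43396 157.01886] [638.67908219 148.56230175]
[221.05661 204.69809] [487.60894997 110.6422875 ]
[180.77359 216.20752] [457.83922293 232.56454026]
[206 158] [635.73549906 153.05064866]
[220 204] [489.88284077 113.76488281]
[183 215] [461.21513916 225.82149437]
[169 169] [605.87091951 267.60447398]
bar ((327.19830322265625, 183.87069702148438), (4.201805114746094, 63.94623947143555), 23.198591232299805)
[312.67245 212.43105] [ 436.91655569 -150.0523937 ]
[337.8621  153.65517] [ 603.51163703 -234.57513712]
[341.72415 155.31035] [ 598.12217181 -245.2623597 ]
[316.53452 214.08623] [ 431.7871528  -160.46885857]
tray ((325.3013916015625, 186.63699340820312), (41.13201141357422, 75.56041717529297), 24.443954467773438)
```

View pics/knob0.png

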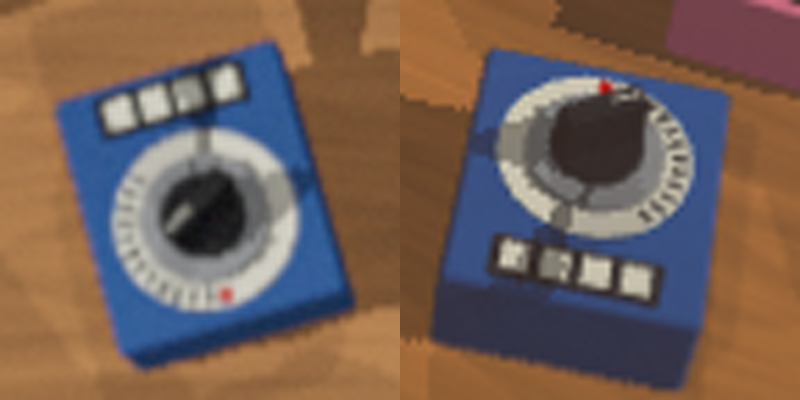

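The left crop shows the knob's axis near (205,220), the red mark at (227,294) and the white pointer towards the lower left at about (178,218). The knob angle is therefore about 1.2 rad. I'll move above the knob and check with the wrist camera.

```bash
cat >> h.py <<'E'
def rel(xyz,yaw):
    s=r.sense();A=R.from_euler('xyz',s['tcp_rot']);B=R.from_euler('xyz',[np.pi,0,yaw])
    print('shift m',np.round(A.inv().apply(np.array(xyz)-s['eef_pos'])/1000,4),'turn',np.round((A.inv()*B).as_rotvec(),4))
E
python3 - <<'E'
from h import *
rel([539,190,206],2.17)
E
```

```text
shift m [-4.365e-01 -2.558e-01  4.000e-04] turn [-8.000e-04  3.000e-04  6.088e-01]
```

Call:
send_rows(targets=[-0.4365,-0.256,0,0,0,0.609,1,-0.4365,-0.256,0,0,0,0.609,1,-0.4365,-0.256,0,0,0,0.609,1,-0.4365,-0.256,0,0,0,0.609,1,-0.4365,-0.256,0,0,0,0.609,1,-0.4365,-0.256,0,0,0,0.609,1,-0.4365,-0.256,0,0,0,0.609,1,-0.4365,-0.256,0,0,0,0.609,1,-0.4365,-0.256,0,0,0,0.609,1,-0.4365,-0.256,0,0,0,0.609,1,-0.4365,-0.256,0,0,0,0.609,1,-0.4365,-0.256,0,0,0,0.609,1])

```text
clock: 1.2
eef_pos: [536.2, 192.9, 206.7]
tcp_rot: [3.141, 0.0, 2.17]
contact_force: [0.3, 0.5, -0.4]
opening: 1.0
grasp_force: 0.0
```

Run:
```python
from h import *
f=grab('wrist','w1.png');print(f['xyz'],f['attitude'],r.sense()['eef_pos'])
```

```text
[492.48936605 258.0136006  374.43937931] [2.83369273e+00 7.92731560e-06 5.97100542e-01] [540.62530053 187.67878376 206.77187168]
```

View pics/w1.png

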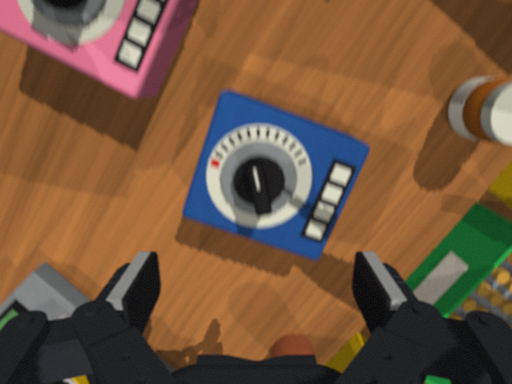

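The wrist view shows the dial centre near (259,176), the red mark at (214,162) and the knob's bar from about (255,165) to (264,212), with the pointer on its upper half. Next I'll measure these.

Run:
```python
from h import *
f=grab('wrist');im=f['color'];hsv=cv2.cvtColor(im,cv2.COLOR_BGR2HSV)
def box(k,x0,y0,x1,y1):
    z=np.zeros_like(k);z[y0:y1,x0:x1]=k[y0:y1,x0:x1];return z
w=cv2.inRange(hsv,(0,0,150),(179,60,255))
c=max(cv2.findContours(box(w,195,110,316,235),0,1)[0],key=lambda c:cv2.contourArea(cv2.convexHull(c)))
e=cv2.fitEllipse(cv2.convexHull(c));C=plane(f,*e[0],66.5);print('dial',e,C)
k=cv2.inRange(hsv,(100,120,40),(130,255,255));c=max(cv2.findContours(box(k,170,80,390,270),0,1)[0],key=cv2.contourArea)
p=cv2.approxPolyDP(cv2.convexHull(c),5,True)[:,0].astype(float);print('box',[ (q,plane(f,*q,66)[:2].round(1)) for q in p])
rd=cv2.inRange(hsv,(0,130,100),(6,255,255))|cv2.inRange(hsv,(172,130,100),(179,255,255))
ys,xs=np.nonzero(box(rd,200,140,230,180));P=plane(f,xs.mean(),ys.mean(),66.5);d=P-C;print('red',P,'yaw red->axis',np.arctan2(-d[1],-d[0]))
pl=box(cv2.inRange(hsv,(0,0,140),(179,80,255)),245,155,275,205)
n,l,st,ce=cv2.connectedComponentsWithStats(pl);print(st[1:],ce[1:])
i=1+np.argmax(st[1:,4]);ys,xs=np.nonzero(l==i);vx,vy,x0,y0=cv2.fitLine(np.c_[xs,ys].astype(np.float32),2,0,.01,.01).ravel()
a=plane(f,x0-8*vx,y0-8*vy,110);b=plane(f,x0+8*vx,y0+8*vy,110);print('pointer',a,b,'yaw',np.arctan2(*(b-a)[[1,0]]), 'offset of axis from line',np.cross((b-a)[:2]/np.hypot(*(b-a)[:2]),(C-a)[:2]))
```

```text
dial ((257.223388671875, 164.99691772460938), (103.7338638305664, 107.02716827392578), 80.50395202636719) [539.47442742 192.66780739  66.5       ]
box [(array([220.,  81.]), array([469.9, 237. ])), (array([368., 136.]), array([608.7, 272.9])), (array([317., 249.]), array([639.8, 153.9])), (array([182., 205.]), array([501.1, 118.1]))]
red [498.88201457 179.90792649  66.5       ] yaw red->axis 0.30456167465900125
[[252 157   7  20  62]
 [270 202   5   3   9]] [[254.69354839 166.4516129 ]
 [272.55555556 203.44444444]]
pointer [527.68014043 203.70470141 110.        ] [537.16722932 194.45298654 110.        ] yaw -0.7728380425317691 offset of axis from line 0.33274915659515525<stdin>:15: DeprecationWarning: Arrays of 2-dimensional vectors are deprecated. Use arrays of 3-dimensional vectors instead. (deprecated in NumPy 2.0)
```

Run:
```python
from h import *
rel([539.7,192,86],2.369)
```

```text
shift m [0.001  0.0018 0.1206] turn [ 0.0004  0.002  -0.2037]
```

Call:
send_rows(targets=[0.001,0.002,0.02,0,0.002,-0.1,1,0.001,0.002,0.04,0,0.002,-0.204,1,0.001,0.002,0.06,0,0.002,-0.204,1,0.001,0.002,0.075,0,0.002,-0.204,1,0.001,0.002,0.09,0,0.002,-0.204,1,0.001,0.002,0.1,0,0.002,-0.204,1,0.001,0.002,0.11,0,0.002,-0.204,1,0.001,0.002,0.12,0,0.002,-0.204,1,0.001,0.002,0.12,0,0.002,-0.204,1,0.001,0.002,0.12,0,0.002,-0.204,1], grip_force=30)

```text
clock: 2.13
eef_pos: [536.1, 196.8, 86.4]
tcp_rot: [-3.141, -0.002, 2.374]
contact_force: [-0.3, -0.6, -0.5]
opening: 1.005
grasp_force: 0.0
```

Call:
send_rows(targets=[0,0,0,0,0,0,-1,0,0,0,0,0,0,-1,0,0,0,0,0,0,-1,0,0,0,0,0,0,-1,0,0,0,0,0,0,-1,0,0,0,0,0,0,-1,0,0,0,0,0,0,-1,0,0,0,0,0,0,-1,0,0,0,0,0,0,-1,0,0,0,0,0,0,-1])

```text
clock: 2.97
eef_pos: [536.3, 196.7, 86.5]
tcp_rot: [3.141, -0.002, 2.374]
contact_force: [-0.1, -0.7, 0.3]
opening: 0.001
grasp_force: 0.0
```

Run:
```python
from h import *
s=r.sense();print({k:np.round(s[k],3) for k in('clock','eef_pos','tcp_rot','contact_force','wrist_torque','opening','grasp_force','qpos')})
```

```text
{'clock': np.float64(2.967), 'eef_pos': array([536.307, 196.723,  86.535]), 'tcp_rot': array([ 3.141e+00, -2.000e-03,  2.374e+00]), 'contact_force': array([-0.088, -0.72 ,  0.269]), 'wrist_torque': array([ 0.006, -0.009,  0.002]), 'opening': np.float64(0.001), 'grasp_force': np.float64(0.0), 'qpos': array([ 0.348,  0.413,  1.849,  0.002,  0.88 , -0.457])}
```

Run:
```python
from h import *
f=grab('wrist');g=grab('scene')
cv2.imwrite('pics/w2.png',np.hstack([cv2.resize(f['color'],(400,300)),cv2.resize(g['color'][170:290,250:410],(400,300),interpolation=cv2.INTER_CUBIC)]));s=r.sense();print(s['eef_pos'],s['tcp_rot'])
```

```text
[536.3674364  196.73024637  86.57582183] [ 3.14138517e+00 -1.99303085e-03  2.37375409e+00]
```

View pics/w2.png

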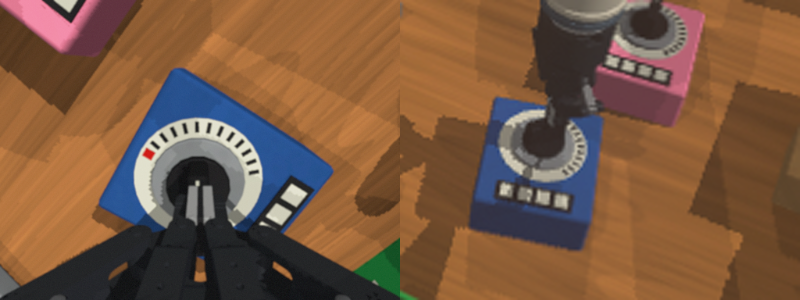

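The picture shows the shut fingers ending at about (198,183) in the left half, over the knob's disc, and the bar isn't gripped. I'll zoom in and project the expected points.

```bash
cat >> h.py <<'E'
def proj(f,P):
    K=np.array([[f['fx'],0,f['cx']],[0,f['fy'],f['cy']],[0,0,1.]]);M=rot(f).T
    return cv2.projectPoints(np.array([P],float),cv2.Rodrigues(M)[0],-M@np.array(f['xyz'],float),K,np.array([f['k1'],0,0,0.]))[0].ravel().round(1)
E
python3 - <<'E'
from h import *
f=grab('wrist');g=grab('scene');s=r.sense()
print(f['xyz'],f['attitude'])
for n,c in(('w',f),('s',g)):
    print(n,'tcp',proj(c,s['eef_pos']),'bar top',proj(c,[539.7,192,110]),'dial',proj(c,[539.7,192,66]))
cv2.imwrite('pics/w3.png',np.hstack([cv2.resize(f['color'][170:290,190:310],(400,400),interpolation=cv2.INTER_CUBIC),cv2.resize(g['color'][190:250,280:340],(400,400),interpolation=cv2.INTER_CUBIC)]))
E
```

```text
[480.78570453 251.41588702 254.5097066 ] [ 2.83569201e+00 -1.41077683e-04  8.01167724e-01]
w tcp [254.9 233.8] bar top [252.5 264.9] dial [253.2 228. ]
s tcp [311.1 223.4] bar top [310.2 218.5] dial [308.1 227.9]
```

View pics/w3.png

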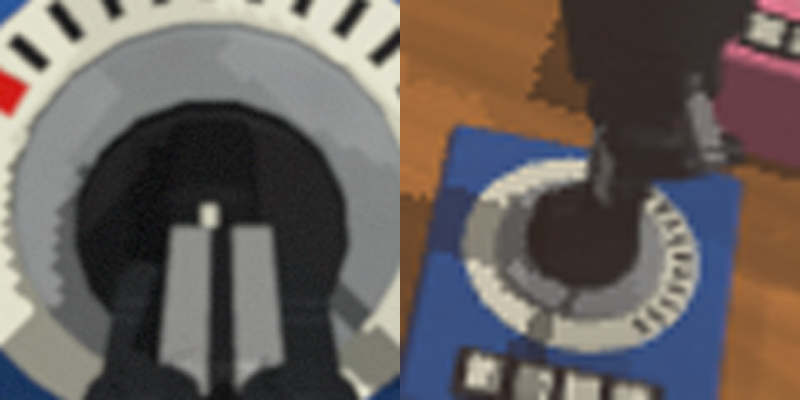

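Run:
```python
from h import *
f=grab('wrist');s=r.sense();print(f['fx'])
c=np.array([539.7,192]);y=-.773;ux=np.array([np.cos(y),np.sin(y)]);uy=np.array([-ux[1],ux[0]])
cr=lambda P:((proj(f,P)-[190,170])*3.333).round()
for z in(80,110):
  for a in(-23,23):
    print(z,a,[cr([*(c+a*ux+b*uy),z]) for b in(-7,7)])
t=s['eef_pos'];
for z in(86,105,120,140): print('tool',z,cr([t[0],t[1],z]),[cr([*(t[:2]+a*ux),z]) for a in(-11,11)])
```

```text
336.6898184751898
80 -23 [array([167., 100.]), array([253., 100.])]
80 23 [array([171., 344.]), array([249., 344.])]
110 -23 [array([158., 170.]), array([259., 171.])]
110 23 [array([162., 448.]), array([254., 449.])]
tool 86 [216. 211.] [array([216., 149.]), array([216., 271.])]
tool 105 [216. 265.] [array([216., 197.]), array([216., 330.])]
tool 120 [215. 317.] [array([215., 244.]), array([215., 386.])]
tool 140 [215. 402.] [array([215., 321.]), array([215., 479.])]
```

Call:
send_rows(targets=[0,0,-0.03,0,0,0,-1,0,0,-0.06,0,0,0,-1,0,0,-0.06,0,0,0,-1,0,0,-0.06,0,0,0,-1,0,0,-0.06,0,0,0,-1])

```text
clock: 3.63
eef_pos: [536.2, 196.5, 146.3]
tcp_rot: [3.142, -0.002, 2.374]
contact_force: [-0.0, 1.2, -0.0]
opening: -0.0
grasp_force: 0.0
```

Run:
```python
from h import *
f=grab('wrist');s=r.sense();t=s['eef_pos'];print(s['clock'],t,s['tcp_rot'],s['opening'])
y=-.773;ux=np.array([np.cos(y),np.sin(y)])
c=np.array([539.7,192])
cr=lambda P:((proj(f,P)-[190,150])*3.333).round()
print('tip',cr(t),[cr([*(t[:2]+a*ux),t[2]]) for a in(-11,11)],'bar ends top',[cr([*(c+a*ux),110]) for a in(-23,0,23)])
g=grab('scene');print('scene tip',(proj(g,t)-[280,170])*5)
cv2.imwrite('pics/w4.png',np.hstack([cv2.resize(f['color'][150:270,190:310],(400,400),interpolation=cv2.INTER_CUBIC),cv2.resize(g['color'][170:250,280:360],(400,400),interpolation=cv2.INTER_CUBIC)]))
```

```text
3.6833 [535.73808253 196.39144433 145.73376701] [-3.14060291e+00 -2.55718978e-03  2.37381422e+00] 0.0043061317840617985
tip [214. 277.] [array([214., 214.]), array([213., 337.])] bar ends top [array([213., 115.]), array([213., 227.]), array([212., 333.])]
scene tip [170.5 200. ]
```

View pics/w4.png

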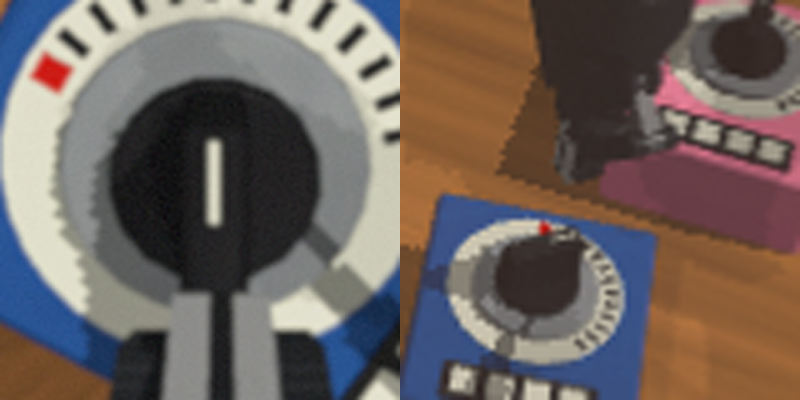

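The fingertips show at crop (215,290), though the stated TCP projects to (214,277). They appear about 24 mm farther back than the TCP, so the pads shut above the bar. The knob itself hasn't moved. I'll re-centre, open and go lower.

Run:
```python
from h import *
rel([539.7,192,64],2.369)
```

```text
shift m [-0.0062 -0.0001  0.0814] turn [-0.0015 -0.0028  0.0048]
```

Call:
send_rows(targets=[-0.006,0,0,0,-0.002,0.005,1,-0.006,0,0,0,-0.002,0.005,1,-0.006,0,0,0,-0.002,0.005,1,-0.006,0,0,0,-0.002,0.005,1,-0.006,0,0,0,-0.002,0.005,1,-0.006,0,0,0,-0.002,0.005,1,-0.006,0,0,0,-0.002,0.005,1,-0.006,0,0.02,0,-0.002,0.005,1,-0.006,0,0.04,0,-0.002,0.005,1,-0.006,0,0.05,0,-0.002,0.005,1,-0.006,0,0.06,0,-0.002,0.005,1,-0.006,0,0.06,0,-0.002,0.005,1])

```text
clock: 4.73
eef_pos: [539.5, 192.2, 84.8]
tcp_rot: [-3.139, -0.001, 2.369]
contact_force: [0.5, 0.6, 0.3]
opening: 1.0
grasp_force: 0.0
```

Call:
send_rows(targets=[0,0,0.005,0,0,0,1,0,0,0.01,0,0,0,1,0,0,0.015,0,0,0,1,0,0,0.02,0,0,0,1,0,0,0.02,0,0,0,1,0,0,0.02,0,0,0,1])

```text
clock: 5.23
eef_pos: [540.5, 192.5, 66.4]
tcp_rot: [-3.141, -0.0, 2.369]
contact_force: [0.7, -0.6, -0.4]
opening: 1.002
grasp_force: 0.0
```

Call:
send_rows(targets=[0,0,0,0,0,0,-1,0,0,0,0,0,0,-1,0,0,0,0,0,0,-1,0,0,0,0,0,0,-1,0,0,0,0,0,0,-1,0,0,0,0,0,0,-1,0,0,0,0,0,0,-1,0,0,0,0,0,0,-1])

```text
clock: 5.9
eef_pos: [539.6, 191.6, 66.9]
tcp_rot: [-3.139, -0.0, 2.369]
contact_force: [-5.4, -4.7, 8.7]
opening: 0.16
grasp_force: 32.2
```

Gripped: the opening is 0.16, or 14 mm. Now I'll turn it anticlockwise.

Call:
send_rows(targets=[0,0,0,0,0,-0.1,-1,0,0,0,0,0,-0.2,-1,0,0,0,0,0,-0.3,-1,0,0,0,0,0,-0.4,-1,0,0,0,0,0,-0.5,-1,0,0,0,0,0,-0.6,-1,0,0,0,0,0,-0.7,-1,0,0,0,0,0,-0.8,-1,0,0,0,0,0,-0.87,-1,0,0,0,0,0,-0.93,-1,0,0,0,0,0,-0.93,-1,0,0,0,0,0,-0.93,-1])

```text
clock: 6.9
eef_pos: [538.8, 189.6, 66.8]
tcp_rot: [-3.138, -0.004, -2.983]
contact_force: [-6.6, -15.6, 13.7]
opening: 0.156
grasp_force: 32.9
```

```bash
cat > st.py <<'E'
from h import *
s=r.sense();print({k:np.round(s[k],3).tolist() for k in('clock','eef_pos','tcp_rot','contact_force','wrist_torque','opening','grasp_force','qpos')})
E
python3 st.py
```

```text
{'clock': 6.9, 'eef_pos': [538.79, 189.625, 66.818], 'tcp_rot': [-3.138, -0.004, -2.983], 'contact_force': [-6.65, -15.561, 13.714], 'wrist_torque': [-2.573, 1.038, 0.005], 'opening': 0.156, 'grasp_force': 32.873, 'qpos': [0.338, 0.443, 1.857, -0.004, 0.846, -1.389]}
```

Call:
send_rows(targets=[0.0005,-0.0015,-0.001,0,0,-0.03,-1,0.0005,-0.0015,-0.001,0,0,-0.06,-1,0.0005,-0.0015,-0.001,0,0,-0.08,-1,0.0005,-0.0015,-0.001,0,0,-0.08,-1,0.0005,-0.0015,-0.001,0,0,-0.08,-1])

```text
clock: 7.32
eef_pos: [538.8, 189.3, 66.9]
tcp_rot: [-3.14, -0.004, -2.904]
contact_force: [-3.1, -6.8, 0.7]
opening: 0.155
grasp_force: 31.4
```

```bash
python3 st.py
```

```text
{'clock': 7.317, 'eef_pos': [538.809, 189.302, 66.934], 'tcp_rot': [-3.14, -0.004, -2.904], 'contact_force': [-3.082, -6.804, 0.675], 'wrist_torque': [-1.18, 0.426, -0.016], 'opening': 0.155, 'grasp_force': 31.397, 'qpos': [0.336, 0.442, 1.858, -0.002, 0.845, -1.471]}
```

Call:
send_rows(targets=[0,0,0,0,0,-0.02,-1,0,0,0,0,0,-0.04,-1,0,0,0,0,0,-0.04,-1,0,0,0,0,0,-0.04,-1])

```text
clock: 7.65
eef_pos: [538.8, 189.2, 66.9]
tcp_rot: [-3.14, -0.004, -2.865]
contact_force: [-2.5, -8.5, 0.6]
opening: 0.157
grasp_force: 36.0
```

```bash
python3 st.py
```

```text
{'clock': 7.65, 'eef_pos': [538.751, 189.238, 66.92], 'tcp_rot': [-3.14, -0.004, -2.865], 'contact_force': [-2.466, -8.489, 0.579], 'wrist_torque': [-1.304, 0.416, -0.736], 'opening': 0.157, 'grasp_force': 35.98, 'qpos': [0.336, 0.442, 1.858, -0.001, 0.845, -1.51]}
```

Call:
send_rows(targets=[0,0,0,0,0,-0.02,-1,0,0,0,0,0,-0.04,-1,0,0,0,0,0,-0.04,-1,0,0,0,0,0,-0.04,-1])

```text
clock: 7.98
eef_pos: [538.3, 189.1, 67.0]
tcp_rot: [-3.141, -0.005, -2.826]
contact_force: [-4.7, -8.4, 3.5]
opening: 0.155
grasp_force: 51.9
```

```bash
python3 st.py
```

```text
{'clock': 7.983, 'eef_pos': [538.32, 189.143, 66.975], 'tcp_rot': [-3.141, -0.005, -2.826], 'contact_force': [-4.653, -8.418, 3.477], 'wrist_torque': [-1.375, 0.751, -0.781], 'opening': 0.155, 'grasp_force': 51.856, 'qpos': [0.336, 0.442, 1.859, -0.001, 0.846, -1.55]}
```

The stop was reached: torque rose to −0.78 N m at yaw 0.27, matching the counter's yaw. I'll release and rise.

Call:
send_rows(targets=[0,0,0,0,0,0,1,0,0,0,0,0,0,1,0,0,0,0,0,0,1,0,0,0,0,0,0,1,0,0,0,0,0,0,1,0,0,-0.03,0,0,0,1,0,0,-0.07,0,0,0,1,0,0,-0.11,0,0,0,1,0,0,-0.15,0,0,0,1,0,0,-0.19,0,0,0,1,0,0,-0.19,0,0,0,1,0,0,-0.19,0,0,0,1])

```text
clock: 8.98
eef_pos: [541.9, 191.7, 260.5]
tcp_rot: [3.141, 0.006, -2.824]
contact_force: [0.5, 0.1, -0.5]
opening: 1.002
grasp_force: 0.0
```

```bash
python3 st.py
python3 - <<'E'
from h import *
f=grab('wrist');g=grab('top')
im=f['color'];hsv=cv2.cvtColor(im,cv2.COLOR_BGR2HSV)
u,v=proj(f,[539.4,191,66.5]);print(u,v)
x0,y0=int(u)-75,max(0,int(v)-60)
cv2.imwrite('pics/w5.png',np.hstack([cv2.resize(im[y0:y0+120,x0:x0+120],(400,400),interpolation=cv2.INTER_CUBIC),cv2.resize(g['color'][142:242,280:380],(400,400),interpolation=cv2.INTER_CUBIC)]))
E
```

```text
{'clock': 8.983, 'eef_pos': [541.92, 191.652, 260.487], 'tcp_rot': [3.141, 0.006, -2.824], 'contact_force': [0.524, 0.056, -0.511], 'wrist_torque': [-0.035, 0.005, -0.002], 'opening': 1.002, 'grasp_force': 0.0, 'qpos': [0.337, 0.224, 1.687, 0.0, 1.225, -1.551]}
255.2 153.9
```

View pics/w5.png

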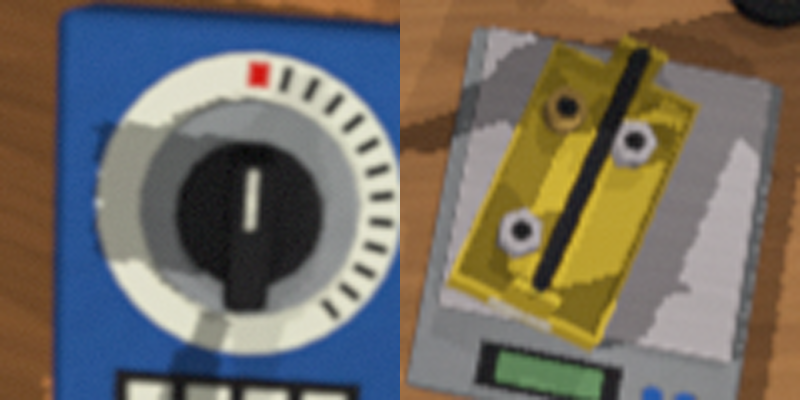

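The left crop shows the pointer line from (249,230) to (253,170), aimed straight at the red mark at (258,75), so the knob is home. The right crop shows the tray bar from (540,285) to (640,55) and the coupling holes at (567,107), (635,141) and (521,231).

Run:
```python
from h import *
g=grab('top')
c=np.array([517.6,-197.6]);a=-.4704;u=np.array([np.cos(a),np.sin(a)]);ds=[]
for n,(x,y) in dict(brass=(167,107),st1=(235,141),st2=(121,231)).items():
    P=plane(g,280+x/4,142+y/4,77)[:2]-c;ds.append(P@u);print(n,P@u,P@[-u[1],u[0]])
for m in(.25,.37,.49): print(m,sum(ds)*.1/(m+.3))
rel([517.6,-197.6,260],2.671)
```

```text
brass 58.95933317038625 28.25690854254083
st1 55.79800430583858 -29.0635171848183
st2 -43.93071152835496 22.833235529578484
0.25 12.877568354158159
0.37 10.571138201174609
0.49 8.965395689603781
shift m [ 0.142  -0.3621 -0.0035] turn [-7.000e-04 -1.800e-03  7.879e-01]
```

Call:
send_rows(targets=[0.135,-0.37,0,0,-0.002,0.788,1,0.135,-0.37,0,0,-0.002,0.788,1,0.135,-0.37,0,0,-0.002,0.788,1,0.135,-0.37,0,0,-0.002,0.788,1,0.135,-0.37,0,0,-0.002,0.788,1,0.135,-0.37,0,0,-0.002,0.788,1,0.135,-0.37,0,0,-0.002,0.788,1,0.135,-0.37,0,0,-0.002,0.788,1,0.135,-0.37,0,0,-0.002,0.788,1,0.135,-0.37,0,0,-0.002,0.788,1,0.135,-0.37,0,0,-0.002,0.788,1,0.135,-0.37,0,0,-0.002,0.788,1])

```text
clock: 10.13
eef_pos: [526.5, -203.2, 255.7]
tcp_rot: [3.141, -0.001, 2.668]
contact_force: [0.2, -0.4, -0.9]
opening: 0.998
grasp_force: 0.0
```

Call:
send_rows(targets=[0,0,0,0,0,0,1,0,0,0,0,0,0,1,0,0,0,0,0,0,1,0,0,0,0,0,0,1])

```text
clock: 10.47
eef_pos: [527.7, -201.6, 257.5]
tcp_rot: [3.141, 0.002, 2.672]
contact_force: [0.1, -0.5, 0.2]
opening: 0.998
grasp_force: 0.0
```

```bash
python3 st.py
python3 - <<'E'
from h import *
f=grab('wrist','w6.png');s=r.sense();im=f['color'];hsv=cv2.cvtColor(im,cv2.COLOR_BGR2HSV)
c=np.array([517.6,-197.6]);a=-.4704;u=np.array([np.cos(a),np.sin(a)])
print([proj(f,[*(c+d*u),163]) for d in(-94,0,94)])
E
```

```text
{'clock': 10.467, 'eef_pos': [527.664, -201.605, 257.477], 'tcp_rot': [3.141, 0.002, 2.672], 'contact_force': [0.084, -0.452, 0.164], 'wrist_torque': [-0.066, -0.021, 0.062], 'opening': 0.998, 'grasp_force': 0.0, 'qpos': [-0.368, 0.213, 1.708, 0.001, 1.219, -1.47]}
[array([253.2,  45.9]), array([253.6, 170.9]), array([253.9, 273.2])]
```

View pics/w6.png

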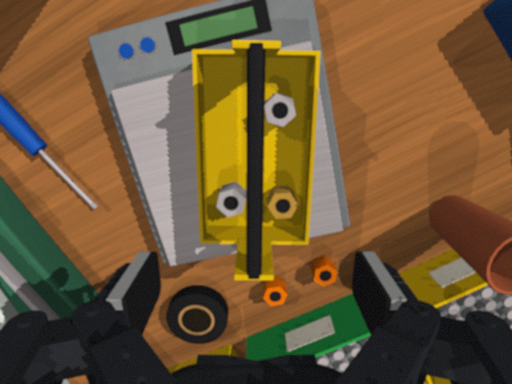

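The wrist view shows the bar from about (256,43) to (254,279), parallel to the tool's x axis. The three couplings stand at (280,110), (232,203) and (283,205).

Run:
```python
from h import *
f=grab('wrist');im=f['color'];hsv=cv2.cvtColor(im,cv2.COLOR_BGR2HSV)
k=cv2.inRange(hsv,(0,0,0),(179,255,60))
L=[]
for v in range(60,265,5):
    xs=np.nonzero(k[v,235:275])[0]+235
    # widest run around 254
    if len(xs): L.append([np.median(xs),v,np.ptp(xs)])
L=np.array(L);p=np.polyfit(L[:,1],L[:,0],1);print(p,np.median(L[:,2]),np.abs(np.polyval(p,L[:,1])-L[:,0]).max())
e=[plane(f,np.polyval(p,v),v,163) for v in(44,278)];print(e,(e[0]+e[1])/2,np.linalg.norm(e[1]-e[0]))
d=e[1]-e[0];print('yaw',np.arctan2(d[1],d[0]))
rel([527,-202.4,112],np.arctan2(d[1],d[0])+np.pi)
```

```text
[-9.21602787e-03  2.56303833e+02] 14.0 1.2099303135889556
[array([ 433.55635271, -152.82444664,  163.        ]), array([ 605.79846511, -242.77559318,  163.        ])] [ 519.67740891 -197.80001991  163.        ] 194.31560423630444
yaw -0.48127827968205283
shift m [ 0.0007 -0.0008  0.1456] turn [0.001  0.002  0.0116]
```

Call:
send_rows(targets=[-0.001,-0.001,0.03,0,0.002,0.009,1,-0.001,-0.001,0.06,0,0.002,0.009,1,-0.001,-0.001,0.08,0,0.002,0.009,1,-0.001,-0.001,0.1,0,0.002,0.009,1,-0.001,-0.001,0.115,0,0.002,0.009,1,-0.001,-0.001,0.13,0,0.002,0.009,1,-0.001,-0.001,0.14,0,0.002,0.009,1,-0.001,-0.001,0.145,0,0.002,0.009,1,-0.001,-0.001,0.145,0,0.002,0.009,1,-0.001,-0.001,0.145,0,0.002,0.009,1], grip_force=80)

```text
clock: 11.4
eef_pos: [528.6, -204.0, 112.9]
tcp_rot: [3.141, 0.0, 2.662]
contact_force: [0.2, -0.5, -0.3]
opening: 0.999
grasp_force: 0.0
```

```bash
python3 st.py
```

```text
{'clock': 11.4, 'eef_pos': [528.588, -204.03, 112.944], 'tcp_rot': [3.141, 0.0, 2.662], 'contact_force': [0.169, -0.504, -0.282], 'wrist_torque': [-0.014, -0.005, 0.036], 'opening': 0.999, 'grasp_force': 0.0, 'qpos': [-0.372, 0.371, 1.843, 0.001, 0.928, -1.464]}
```

Call:
send_rows(targets=[0,0,0,0,0,0,-1,0,0,0,0,0,0,-1,0,0,0,0,0,0,-1,0,0,0,0,0,0,-1,0,0,0,0,0,0,-1,0,0,0,0,0,0,-1,0,0,0,0,0,0,-1,0,0,0,0,0,0,-1,0,0,0,0,0,0,-1,0,0,0,0,0,0,-1])

```text
clock: 12.23
eef_pos: [528.6, -203.8, 112.7]
tcp_rot: [3.14, 0.0, 2.662]
contact_force: [1.4, 3.3, 2.9]
opening: 0.146
grasp_force: 79.5
```

Call:
send_rows(targets=[0,0,-0.001,0,0,0,-1,0,0,-0.002,0,0,0,-1,0,0,-0.003,0,0,0,-1,0,0,-0.005,0,0,0,-1,0,0,-0.007,0,0,0,-1,0,0,-0.01,0,0,0,-1,0,0,-0.01,0,0,0,-1,0,0,-0.01,0,0,0,-1])

```text
clock: 12.9
eef_pos: [528.4, -204.1, 122.8]
tcp_rot: [3.141, 0.0, 2.662]
contact_force: [-0.5, 0.2, -6.3]
opening: 0.147
grasp_force: 78.2
```

```bash
python3 st.py
```

```text
{'clock': 12.9, 'eef_pos': [528.415, -204.14, 122.78], 'tcp_rot': [3.141, 0.0, 2.662], 'contact_force': [-0.496, 0.181, -6.311], 'wrist_torque': [-0.039, 0.045, 0.052], 'opening': 0.147, 'grasp_force': 78.161, 'qpos': [-0.372, 0.358, 1.836, 0.001, 0.947, -1.464]}
```

The weight is 6.3 N with almost no moment, so the grip is at the balance point. I'll raise it 90 mm, slowing towards the end.

Call:
send_rows(targets=[0,0,-0.004,0,0,0,-1,0,0,-0.012,0,0,0,-1,0,0,-0.022,0,0,0,-1,0,0,-0.034,0,0,0,-1,0,0,-0.046,0,0,0,-1,0,0,-0.058,0,0,0,-1,0,0,-0.069,0,0,0,-1,0,0,-0.078,0,0,0,-1,0,0,-0.085,0,0,0,-1,0,0,-0.089,0,0,0,-1,0,0,-0.09,0,0,0,-1,0,0,-0.09,0,0,0,-1])

```text
clock: 13.9
eef_pos: [528.2, -204.1, 212.5]
tcp_rot: [3.141, -0.0, 2.662]
contact_force: [-0.6, 0.3, -6.0]
opening: 0.149
grasp_force: 78.2
```

Call:
send_rows(targets=[0,0,0,0,0,0,-1,0,0,0,0,0,0,-1,0,0,0,0,0,0,-1,0,0,0,0,0,0,-1,0,0,0,0,0,0,-1,0,0,0,0,0,0,-1])

```text
clock: 14.4
eef_pos: [528.2, -204.1, 212.4]
tcp_rot: [3.141, -0.0, 2.662]
contact_force: [-0.3, 0.1, -6.0]
opening: 0.146
grasp_force: 78.2
```

```bash
python3 st.py
python3 - <<'E'
from h import *
f=grab('wrist');g=grab('scene')
cv2.imwrite('pics/w7.png',np.hstack([cv2.resize(f['color'],(400,300)),cv2.resize(g['color'][100:250,120:320],(400,300),interpolation=cv2.INTER_CUBIC)]))
E
```

```text
{'clock': 14.4, 'eef_pos': [528.191, -204.096, 212.365], 'tcp_rot': [3.141, -0.0, 2.662], 'contact_force': [-0.346, 0.057, -5.993], 'wrist_torque': [-0.002, 0.02, -0.047], 'opening': 0.146, 'grasp_force': 78.177, 'qpos': [-0.372, 0.257, 1.755, 0.001, 1.13, -1.463]}
```

View pics/w7.png

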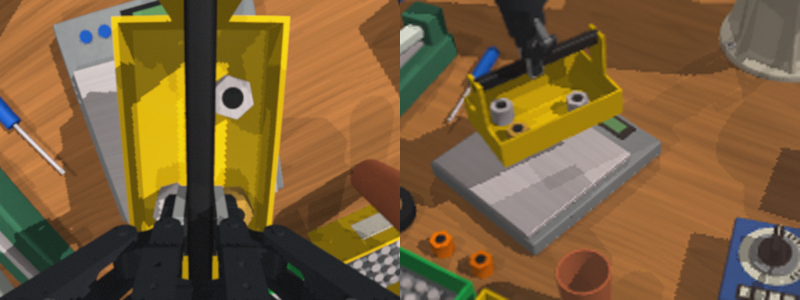

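The tray is held level about 10 cm up, with all three couplings in it at (500,110), (518,130) and (577,100). The scale is clear, and readings are steady.

```bash
python3 -c "
from rig import r
print(r.sign_off())"
```

```text
the job is handed in; nothing more can be done
None
```

I turned the counter's knob home to its zero stop, then lifted the tray with its three couplings; it is held still and level in the gripper about 10 cm above the scale's platform, and the job is handed in at about 14.5 s.

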